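Make up two coffee trays

ROBOT

A 6-joint arm with a two-finger parallel gripper is mounted at the origin on the work surface; the furniture and walls round the work are solid. World frame = base frame: x ahead of the robot, y to its left, z up, the work surface at z = 0. Lengths are in m, angles in rad, forces in N, time in s.
With the tool pointing down it reaches from about 0.425 to 0.95 m from the base axis. Payload 3.5 kg.
Tool frame: the origin (TCP) lies at the very end of the fingers, on their centre line; the grasp point (between the pads) lies 19 mm behind it (ctrl.grip_point_offset is the distance from the TCP to the grasp point, in m); z points along the fingers, y is the line along which they close (so a half turn about z gives the same grasp; the last joint's range is limited). The gripper opens to 85 mm and grips with 20 to 120 N. Pads are 22 mm wide; open, the fingers measure 114 mm over their backs; the gripper's body (76 mm by 85 mm) begins 54 mm behind the grasp point. The pads swing forward as they close: fully open they stand 13 mm farther back than shut.
Start: joints at [1.114, 0.286, 1.577, -0, 1.279, -0.15], TCP at [0.204, 0.643, 0.231] pointing down, gripper open.
Joint ranges: [-2.77, 2.77], [-0.9, 2.22], [0.21, 2.48], [-1.53, 4.67], [0.24, 2.81], [-2.84, 2.84]. Speed limits (rad/s): [2.79, 2.79, 3.14, 3.14, 3.14, 3.14].

INTERFACE

Orientations are given as a unit quaternion [x, y, z, w].
In Python, from plant import ctrl gives the robot as it stands. The module is installed in compiled form; this text tells all that it offers.
- The arm moves only by the shell command python3 -m pendant 'ROWS' [OPENING] [FORCE]. ROWS is JSON, a list of rows, each an object of numbers: "dx", "dy", "dz": the shift along the tool's x, y, z in cm; "twist": the turn about the tool's z in degrees. A call has 1 to 10 rows; each row is the pose to reach, as a shift and turn from the pose commanded when the call began, along the tool's axes at that moment; what a row does not reach only later rows make up. A row lasts 1/8 s, in which the tool goes at most 62.5 mm and 10.7 degrees, less where a joint would pass 70% of its speed; a pose out of reach is approached as far as the arm can. A call with a gripper value outside its range is refused whole. OPENING is the opening in per cent of the stroke, from 0 (shut) to 100 (fully open), set as the call begins (- or left out, the last holds). The fingers move at their own pace and stop on an object; FORCE is the grip in N (left out, the last holds). Time passes only in rows, so rows that repeat a pose let the fingers close. It gives the time, the measured TCP pose, the force, the opening and the grip force at its end, in the units of the state.
- ctrl.get_state(): the state, without advancing time (a new reading comes with each control period).
- ctrl.read_camera(name): name is "scene" or "top" or "wrist"; returns a dict with "img" (384x512x3 uint8, red, green, blue), "depth" (384x512 float32, m along the optical axis (not along the pixel's ray), 0 where there is no reading), "camera_matrix" (3x3 intrinsics, pixels), "xyz" and "rotation" of the camera in the world; the wrist camera has in their place "tool_from_camera" (4x4, takes a point from camera to tool coordinates, whose origin is the TCP and whose axes are the flange's). Camera axes: x right, y up, looking along -z (the intrinsics and any distortion apply to the point x, -y, -z); pixel columns grow to the right and rows downward; lengths in m; the calibration is good to about 2 mm. A picture is of the moment at which its call begins: read the wrist's pose just before it.
- ctrl.sign_off(): hands the job in; it is judged then, once.
The state is a dict: "time": time; "qpos": joint angles; "dq": joint speeds; "joint_efforts": joint torques, N m; "eef_pos": TCP position; "tcp_rot": TCP orientation; "contact_force": force on the tool from outside, world axes, zero at the start; "wrist_torque": the same for the moment, N m; "opening": opening from 0.0 (shut) to 1.0 (fully open); "finger_force": force on a finger pad.
Only numpy, scipy, OpenCV 4.12 (cv2) and the standard library are available. Lean on these libraries where they do the work, as an engineer would, in place of code of your own. Each camera call takes 0.05 s, during which the arm holds its last target. There are 200 camera calls.

TASK

Make up two coffee trays for two guests from the things laid out in a row: the wooden tray gets the brown capsule and the blue sugar stick, the white tray gets the green capsule and the red sugar stick. Stand each capsule upright, centred on its tray's round mark, and lay each sugar stick flat along the bar mark, centred on it. Leave the beige capsule, the egg timer and the spice jar where they are.

Things in the scene. Friction and masses are not known exactly. Their poses are not given: they have to be found in the camera images.
- wood_tray: small serving tray, light wood, fixed where it lies, 130 mm (own x) by 150 mm (own y), floor 5 mm above the worktop, rim 6 mm wide and 11 mm above the worktop. Two flat dark brown marks on the floor: a round spot 54 mm across for the capsule, centred at own (x 0, y -34 mm), and a long bar with round ends, 96 mm by 20 mm, running along own x, centred at own (x 0, y +36 mm), for the sugar stick. Origin at the centre of its underside, z up
- white_tray: small serving tray, white plastic, fixed where it lies, 130 mm (own x) by 150 mm (own y), floor 5 mm above the worktop, rim 6 mm wide and 11 mm above the worktop. Two flat grey marks on the floor: a round spot 54 mm across for the capsule, centred at own (x 0, y -34 mm), and a long bar with round ends, 96 mm by 20 mm, running along own x, centred at own (x 0, y +36 mm), for the sugar stick. Origin at the centre of its underside, z up
- brown_capsule: coffee capsule, brown with a pale foil top, round, 54 mm across the rim at its top, 34 mm high, tapering to a narrower base (pinch it across the rim); stands upright; origin at the centre of its underside, z up; loose, about 15 g
- green_capsule: coffee capsule, green with a pale foil top, round, 54 mm across the rim at its top, 34 mm high, tapering to a narrower base (pinch it across the rim); stands upright; origin at the centre of its underside, z up; loose, about 15 g
- beige_capsule: coffee capsule, beige with a pale foil top, round, 54 mm across the rim at its top, 34 mm high, tapering to a narrower base (pinch it across the rim); stands upright; origin at the centre of its underside, z up; loose, about 15 g; not needed, stays where it is
- red_stick: paper sugar stick, red, rigid, 20 mm wide (own x), 88 mm long (own y), 10 mm thick; lies flat; origin at the centre of its underside, z up; loose, about 15 g
- blue_stick: paper sugar stick, blue, rigid, 20 mm wide (own x), 88 mm long (own y), 10 mm thick; lies flat; origin at the centre of its underside, z up; loose, about 15 g
- timer: egg timer with a red dome on a white base, 62 mm across, 50 mm high; loose bystander; origin at the centre of its underside
- jar: clear spice jar holding orange-red spice, black lid, 44 mm across, 96 mm high; loose bystander; origin at the centre of its underside

How it is judged:
At the end, for the whole second after the job is handed in: Each capsule upright (0.15 rad) on its tray, within 12 mm of the spot's centre along each tray axis; each stick flat, within 15 mm along and 12 mm across of the bar's centre, turned at most 0.26 rad; all at rest; beige capsule moved under 15 mm, timer and jar under 20 mm (x of brown_capsule in the frame of wood_tray between -0.012 and 0.012 m and y of brown_capsule in the frame of wood_tray between -0.046 and -0.022 m and z of brown_capsule in the frame of wood_tray between 0 and 0.01 m and angle between each of brown_capsule, green_capsule's own z axis and vertical below 0.15 rad and x of blue_stick in the frame of wood_tray between -0.015 and 0.015 m and y of blue_stick in the frame of wood_tray between 0.024 and 0.048 m and z of blue_stick in the frame of wood_tray between 0 and 0.02 m and angle between the y axis of blue_stick and the x axis of wood_tray, either way round below 0.26 rad and angle between the z axis of blue_stick and the z axis of wood_tray, either way round below 0.15 rad and x of green_capsule in the frame of white_tray between -0.012 and 0.012 m and y of green_capsule in the frame of white_tray between -0.046 and -0.022 m and z of green_capsule in the frame of white_tray between 0 and 0.01 m and x of red_stick in the frame of white_tray between -0.015 and 0.015 m and y of red_stick in the frame of white_tray between 0.024 and 0.048 m and z of red_stick in the frame of white_tray between 0 and 0.02 m and angle between the y axis of red_stick and the x axis of white_tray, either way round below 0.26 rad and angle between the z axis of red_stick and the z axis of white_tray, either way round below 0.15 rad and linear speed of each of brown_capsule, green_capsule, red_stick, blue_stick below 0.02 m/s and distance of beige_capsule from where it was at the start of the episode below 0.015 m and distance of each of timer, jar from where it was at the start of the episode below 0.02 m); the robot touches nothing.
It fails at once if the beige capsule is moved more than 15 mm (distance of beige_capsule from where it was at the start of the episode above 0.015 m).
It fails at once if the egg timer is moved more than 20 mm (distance of timer from where it was at the start of the episode above 0.02 m).
It fails at once if the spice jar is moved more than 20 mm (distance of jar from where it was at the start of the episode above 0.02 m).
It also fails if it takes over 118 s, if anything falls off the work surface, if the arm or the gripper's body presses on something with over 40 N, if the wrist force passes 120 N, or if a joint passes its speed limit or range.

## Working session

There is one attempt and no reset: what is moved stays moved. The work goes in short steps, Python scripts to look and compute and a shell command to move; the robot and the scene stay as the last step left them, time stands still between calls to the robot, and variables do not carry over. Pictures are saved under pics/ and viewed, at most 14 in all, crops included, and the job is handed in when it is done.

```bash
mkdir -p pics
cat > h.py <<'E'
import numpy as np, cv2
from scipy.spatial.transform import Rotation as R
from plant import ctrl
def world(c,st=None):
    K=np.array(c["camera_matrix"]);d=c["depth"];h,w=d.shape
    u,v=np.meshgrid(np.arange(w),np.arange(h))
    p=np.stack([(u-K[0,2])/K[0,0]*d,-(v-K[1,2])/K[1,1]*d,-d],-1)
    if "xyz" in c:
        r=np.array(c["rotation"]); r=r if r.shape==(3,3) else R.from_quat(r).as_matrix()
        return p@r.T+np.array(c["xyz"])
    T=np.array(c["tool_from_camera"]);p=p@T[:3,:3].T+T[:3,3]
    return p@R.from_quat(st["tcp_rot"]).as_matrix().T+np.array(st["eef_pos"])
def look(n,f):
    st=ctrl.get_state();c=ctrl.read_camera(n);cv2.imwrite("pics/"+f,c["img"][...,::-1]);return c,world(c,st)
E
python3 - <<'E'
from h import *
for n in("top","scene"):
    c,P=look(n,n+"0.png");np.savez(n+".npz",img=c["img"],P=P,d=c["depth"])
s=ctrl.get_state();print(s["time"],s["eef_pos"],R.from_quat(s["tcp_rot"]).as_matrix().round(3))
E
```

```text
0.1 [0.20355179 0.64294124 0.2300431 ] [[-0.953  0.302 -0.001]
 [ 0.302  0.953 -0.002]
 [ 0.    -0.002 -1.   ]]
```

View pics/top0.png

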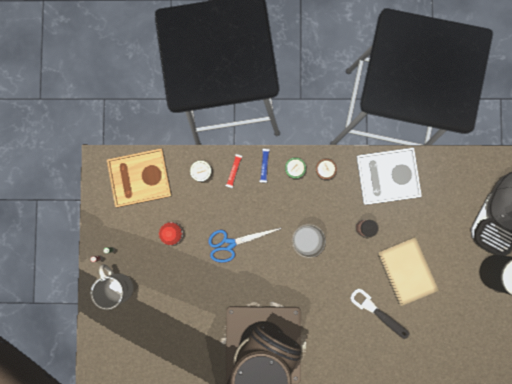

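View pics/scene0.png

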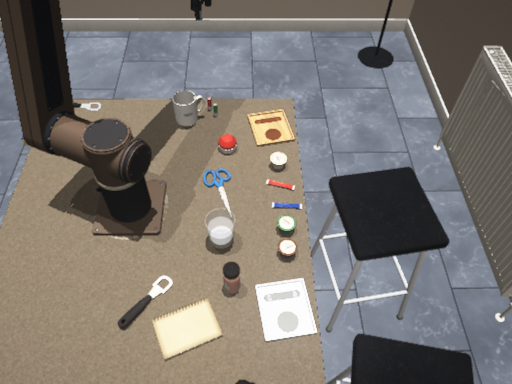

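Run:
```python
from h import *
z=np.load("top.npz");P=z["P"];I=z["img"]
for n,(u,v) in dict(wood=(139,177),wspot=(151,175),wbar=(126,180),beige=(201,171),red=(234,171),blue=(265,165),green=(296,168),brown=(326,169),wt=(390,176),wtspot=(401,174),wtbar=(376,177),timer=(171,234),jar=(368,228),glass=(308,240),scis=(230,244),base=(263,320)).items():print(n,P[v,u].round(3),I[v,u])
a=cv2.resize(I[135:255,95:435],None,fx=2.35,fy=2.35,interpolation=cv2.INTER_CUBIC);cv2.imwrite("pics/topz.png",a[...,::-1])
```

```text
wood [0.432 0.332 0.003] [235 207 144]
wspot [0.437 0.299 0.008] [152 100  70]
wbar [0.424 0.366 0.006] [150 100  69]
beige [0.446 0.163 0.033] [221 210 183]
red [0.449 0.079 0.004] [232  93  82]
blue [ 0.465 -0.002  0.011] [ 73  99 178]
green [ 0.454 -0.082  0.037] [234 236 227]
brown [ 0.452 -0.159  0.033] [222 214 193]
wt [ 0.437 -0.327  0.012] [234 236 238]
wtspot [ 0.443 -0.358  0.003] [171 171 167]
wtbar [ 0.434 -0.293  0.006] [173 174 170]
timer [0.283 0.235 0.049] [228  97  81]
jar [ 0.302 -0.252  0.1  ] [74 72 67]
glass [ 0.271 -0.111  0.056] [192 193 192]
scis [0.257 0.088 0.009] [ 79 130 181]
base [0.064 0.001 0.014] [124 110  95]
```

View pics/topz.png

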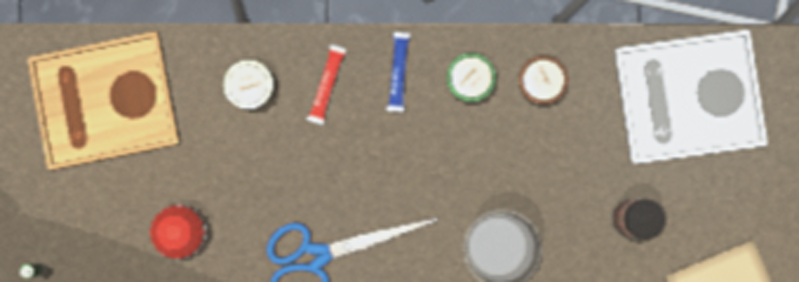

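```bash
cat >> h.py <<'E'
def rel(x,y,z,phi=None):
    s=ctrl.get_state();M=R.from_quat(s["tcp_rot"]).as_matrix()
    d=M.T@(np.array([x,y,z])-s["eef_pos"])*100
    p=np.degrees(np.arctan2(M[1,1],M[0,1]))
    return "dx %.2f dy %.2f dz %.2f"%tuple(d)+("" if phi is None else " twist %.1f"%((p-phi+90)%180-90))
def blob(mask,P,a):
    n,L,S,C=cv2.connectedComponentsWithStats(mask.astype(np.uint8))
    for i in range(1,n):
        if S[i,4]<a: continue
        q=P[L==i];q=q[np.isfinite(q).all(1)];c,sz,an=cv2.minAreaRect((q[:,:2]*1000).astype(np.float32))
        w=np.linalg.eigh(np.cov(q[:,:2].T))[1][:,1];
        print(C[i].round(),S[i,4],"rect",np.round(c),np.round(sz),"mean",(q.mean(0)*1000).round(),"dir",np.degrees(np.arctan2(w[1],w[0])).round(1))
def segs(I,P,a=20):
    H=cv2.cvtColor(I,cv2.COLOR_RGB2HSV).astype(int);h,s,v=H[...,0],H[...,1],H[...,2]
    reg=(P[...,0]>.36)&(P[...,0]<.52)&(abs(P[...,1])<.42)
    for n,m in dict(blue=(h>100)&(h<130)&(s>90),red=((h<6)|(h>172))&(s>130)&(v>150),dark=((h<18)&(s>105)&(v<190)&(P[...,2]<.02)),grey=(s<25)&(v>120)&(v<205)&(P[...,2]<.02),tall=(P[...,2]>.024)&(P[...,2]<.05)).items():
        print(n);blob(m&reg,P,a)
E
python3 - <<'E'
from h import *
z=np.load("top.npz");segs(z["img"],z["P"])
print(rel(.47,.35,.2,0),"|",rel(.455,-.159,.16,0))
E
```

```text
blue
[264. 165.] 127 rect [464.  -0.] [13. 75.] mean [465.  -1.  10.] dir 176.0
red
[234. 170.] 121 rect [450.  81.] [15. 74.] mean [451.  79.   9.] dir 163.5
dark
[125. 180.] 251 rect [425. 367.] [93. 21.] mean [425. 367.   7.] dir -168.5
[151. 175.] 308 rect [439. 299.] [49. 51.] mean [438. 299.   7.] dir -177.5
grey
[360. 178.] 56 rect [ 428. -252.] [130.   6.] mean [ 431. -251.    5.] dir -172.1
[374. 178.] 242 rect [ 433. -289.] [94. 19.] mean [ 433. -288.    6.] dir -171.4
[401. 174.] 329 rect [ 443. -358.] [52. 53.] mean [ 442. -358.    6.] dir 156.9
tall
[295. 168.] 336 rect [456. -80.] [50. 52.] mean [456. -81.  34.] dir 97.3
[326. 169.] 339 rect [ 453. -159.] [50. 52.] mean [ 453. -159.   34.] dir 92.2
[200. 171.] 329 rect [447. 164.] [51. 50.] mean [447. 164.  34.] dir -139.2
dx -34.25 dy -19.87 dz 3.04 twist 72.4 | dx -48.19 dy -68.84 dz 7.14 twist 72.4
```

```bash
python3 -m pendant '[{"dx":-34.2,"dy":-19.9,"dz":3,"twist":72.4},{"dx":-34.2,"dy":-19.9,"dz":3,"twist":72.4},{"dx":-34.2,"dy":-19.9,"dz":3,"twist":72.4},{"dx":-34.2,"dy":-19.9,"dz":3,"twist":72.4},{"dx":-34.2,"dy":-19.9,"dz":3,"twist":72.4},{"dx":-34.2,"dy":-19.9,"dz":3,"twist":72.4},{"dx":-34.2,"dy":-19.9,"dz":3,"twist":72.4},{"dx":-34.2,"dy":-19.9,"dz":3,"twist":72.4},{"dx":-34.2,"dy":-19.9,"dz":3,"twist":72.4}]' 100 30
python3 -c "
from h import *
print(rel(.455,-.159,.16,0))"
```

```text
time: 1.23
eef_pos: [0.4691, 0.351, 0.2011]
tcp_rot: [0.706, 0.708, -0.0, -0.0]
contact_force: [0.6, -0.0, -0.9]
opening: 0.998
finger_force: 0.0
dx -50.99 dy -1.54 dz 4.10 twist 0.1
```

```bash
python3 -m pendant '[{"dx":-51,"dy":-1.5,"dz":4.1},{"dx":-51,"dy":-1.5,"dz":4.1},{"dx":-51,"dy":-1.5,"dz":4.1},{"dx":-51,"dy":-1.5,"dz":4.1},{"dx":-51,"dy":-1.5,"dz":4.1},{"dx":-51,"dy":-1.5,"dz":4.1},{"dx":-51,"dy":-1.5,"dz":4.1},{"dx":-51,"dy":-1.5,"dz":4.1},{"dx":-51,"dy":-1.5,"dz":4.1},{"dx":-51,"dy":-1.5,"dz":4.1}]'
python3 - <<'E'
from h import *
c,P=look("wrist","w1.png");segs(c["img"],P,300)
E
```

```text
blue
red
dark
[239. 209.] 2527 rect [455. 297.] [90. 71.] mean [449. 296.   6.] dir -156.4
grey
tall
[238. 310.] 1137 rect [447. 166.] [52. 53.] mean [447. 167.  33.] dir 125.0$[0]: bad value
```

View pics/w1.png

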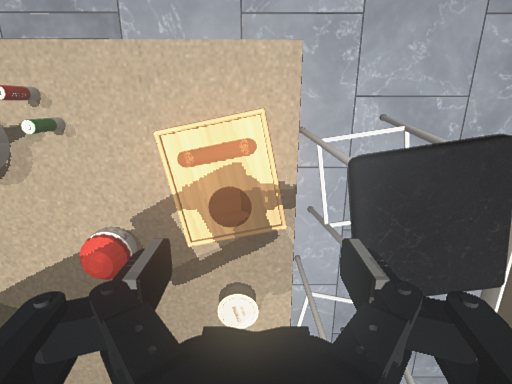

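The wrist view still shows the wood tray (spot at about 230,207, bar at 217,152, beige capsule at 238,310). The move was refused because the value was too large, so I'll split it.

```bash
python3 -m pendant '[{"dx":-44,"dy":-1.5,"dz":4.1},{"dx":-44,"dy":-1.5,"dz":4.1},{"dx":-44,"dy":-1.5,"dz":4.1},{"dx":-44,"dy":-1.5,"dz":4.1},{"dx":-44,"dy":-1.5,"dz":4.1},{"dx":-44,"dy":-1.5,"dz":4.1},{"dx":-44,"dy":-1.5,"dz":4.1},{"dx":-44,"dy":-1.5,"dz":4.1},{"dx":-44,"dy":-1.5,"dz":4.1},{"dx":-44,"dy":-1.5,"dz":4.1}]'
python3 - <<'E'
from h import *
c,P=look("wrist","w2.png");segs(c["img"],P,300)
print(rel(.455,-.159,.011,0))
E
```

```text
blue
red
dark
[239. 209.] 2502 rect [454. 297.] [93. 73.] mean [449. 296.   6.] dir -155.5
grey
tall
[238. 310.] 1132 rect [447. 166.] [52. 53.] mean [447. 167.  33.] dir 125.1
dx -51.04 dy -1.54 dz 19.02 twist 0.2$[0]: bad value
```

View pics/w2.png

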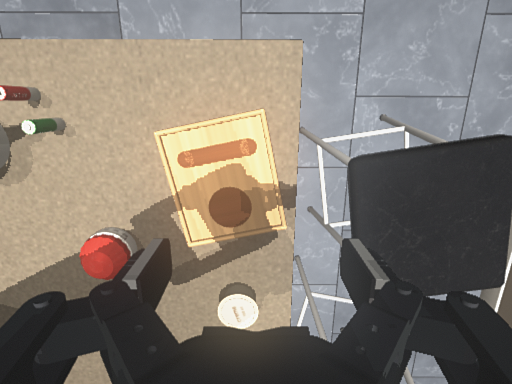

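Same view as before, so that was refused too. I'll use a smaller bound.

```bash
python3 -m pendant '[{"dx":-30,"dy":-1.5,"dz":4},{"dx":-30,"dy":-1.5,"dz":4},{"dx":-30,"dy":-1.5,"dz":4},{"dx":-30,"dy":-1.5,"dz":4},{"dx":-30,"dy":-1.5,"dz":4},{"dx":-30,"dy":-1.5,"dz":4}]' && python3 -m pendant '[{"dx":-21},{"dx":-21},{"dx":-21},{"dx":-21},{"dx":-21}]'
python3 - <<'E'
from h import *
c,P=look("wrist","w3.png");segs(c["img"],P,300)
print(rel(.455,-.159,.011,0))
E
```

```text
$[0]: bad value
```

```bash
python3 -m pendant '[{"dx":-51,"dy":-1.5,"dz":4,"twist":0},{"dx":-51,"dy":-1.5,"dz":4,"twist":0},{"dx":-51,"dy":-1.5,"dz":4,"twist":0},{"dx":-51,"dy":-1.5,"dz":4,"twist":0},{"dx":-51,"dy":-1.5,"dz":4,"twist":0},{"dx":-51,"dy":-1.5,"dz":4,"twist":0},{"dx":-51,"dy":-1.5,"dz":4,"twist":0},{"dx":-51,"dy":-1.5,"dz":4,"twist":0},{"dx":-51,"dy":-1.5,"dz":4,"twist":0},{"dx":-51,"dy":-1.5,"dz":4,"twist":0}]'
python3 - <<'E'
from h import *
c,P=look("wrist","w3.png");segs(c["img"],P,300)
print(rel(.455,-.159,.011,0))
E
```

```text
time: 2.58
eef_pos: [0.455, -0.1591, 0.1613]
tcp_rot: [0.707, 0.707, 0.0, -0.0]
contact_force: [-0.2, -0.3, -0.5]
opening: 1.004
finger_force: 0.0
blue
[269.   6.] 1140 rect [464. -41.] [78. 88.] mean [468.  -3.   9.] dir 177.6
red
dark
grey
[231. 269.] 1915 rect [ 431. -274.] [128.  50.] mean [ 427. -274.    6.] dir -175.4
[246. 320.] 652 rect [ 445. -346.] [30. 53.] mean [ 444. -348.    6.] dir 169.8
tall
[255.  95.] 2911 rect [456. -80.] [53. 53.] mean [456. -79.  33.] dir -145.6
[253. 180.] 2258 rect [ 453. -159.] [53. 53.] mean [ 453. -158.   33.] dir 133.3
dx -0.09 dy -0.00 dz 15.03 twist 0.1
```

View pics/w3.png

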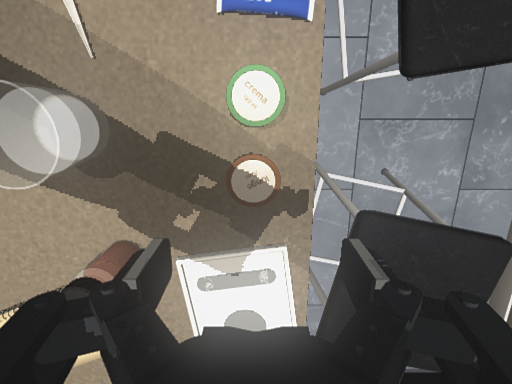

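The view shows the brown capsule at (253,180) and the green one at (256,95). The top and wrist measurements agree, so I'll grasp the brown one.

```bash
python3 -m pendant '[{"dx":0,"dy":-0.2,"dz":6,"twist":0},{"dx":0,"dy":-0.2,"dz":11,"twist":0},{"dx":0,"dy":-0.2,"dz":15,"twist":0},{"dx":0,"dy":-0.2,"dz":15,"twist":0}]' 100 25 && python3 -m pendant '[{"dx":0,"dy":0,"dz":0,"twist":0},{"dx":0,"dy":0,"dz":0,"twist":0},{"dx":0,"dy":0,"dz":0,"twist":0},{"dx":0,"dy":0,"dz":0,"twist":0},{"dx":0,"dy":0,"dz":0,"twist":0},{"dx":0,"dy":0,"dz":0,"twist":0}]' 40 25 && python3 -m pendant '[{"dx":0,"dy":0,"dz":-4,"twist":0},{"dx":0,"dy":0,"dz":-9,"twist":0},{"dx":0,"dy":0,"dz":-12,"twist":0},{"dx":0,"dy":0,"dz":-12,"twist":0}]'
python3 - <<'E'
from h import *
print(rel(.438,.300,.132,11.5))
E
```

```text
time: 3.12
eef_pos: [0.4505, -0.1559, 0.0084]
tcp_rot: [0.706, 0.708, -0.001, -0.004]
contact_force: [0.6, -0.6, -0.8]
opening: 0.999
finger_force: 0.0
time: 3.88
eef_pos: [0.4548, -0.1602, 0.0141]
tcp_rot: [0.707, 0.707, 0.001, 0.002]
contact_force: [-0.0, 2.3, 6.2]
opening: 0.592
finger_force: 25.1
time: 4.38
eef_pos: [0.4554, -0.161, 0.136]
tcp_rot: [0.707, 0.707, 0.001, 0.005]
contact_force: [-0.4, 0.3, -0.8]
opening: 0.591
finger_force: 26.2
dx 46.10 dy -1.73 dz 0.15 twist -11.5
```

```bash
python3 -m pendant '[{"dx":46,"dy":-1.7,"dz":0.5,"twist":-11.5},{"dx":46,"dy":-1.7,"dz":0.5,"twist":-11.5},{"dx":46,"dy":-1.7,"dz":0.5,"twist":-11.5},{"dx":46,"dy":-1.7,"dz":0.5,"twist":-11.5},{"dx":46,"dy":-1.7,"dz":0.5,"twist":-11.5},{"dx":46,"dy":-1.7,"dz":0.5,"twist":-11.5},{"dx":46,"dy":-1.7,"dz":0.5,"twist":-11.5},{"dx":46,"dy":-1.7,"dz":0.5,"twist":-11.5},{"dx":46,"dy":-1.7,"dz":0.5,"twist":-11.5},{"dx":46,"dy":-1.7,"dz":0.5,"twist":-11.5}]'
python3 - <<'E'
from h import *
c,P=look("wrist","w4.png")
print(ctrl.get_state()["opening"],rel(.438,.299,.019,11.5))
segs(c["img"],P,200)
E
```

```text
time: 5.62
eef_pos: [0.4353, 0.2996, 0.1255]
tcp_rot: [0.633, 0.774, -0.001, -0.0]
contact_force: [-0.1, -0.2, -0.3]
opening: 0.594
finger_force: 26.2
0.5945429241854833 dx -0.08 dy 0.25 dz 10.67 twist -0.0
blue
red
dark
[289. 103.] 520 rect [459. 368.] [ 88. 179.] mean [451. 375.   8.] dir 141.4
[239. 188.] 4978 rect [429. 326.] [123. 137.] mean [422. 292.   6.] dir -172.9
[248.  99.] 302 rect [421. 373.] [65.  8.] mean [415. 373.   6.] dir -166.2
[253. 116.] 362 rect [425. 362.] [70. 11.] mean [421. 359.   6.] dir -170.4
grey
tall
[240. 316.] 1277 rect [447. 172.] [53. 32.] mean [446. 172.  34.] dir -179.1
```

View pics/w4.png

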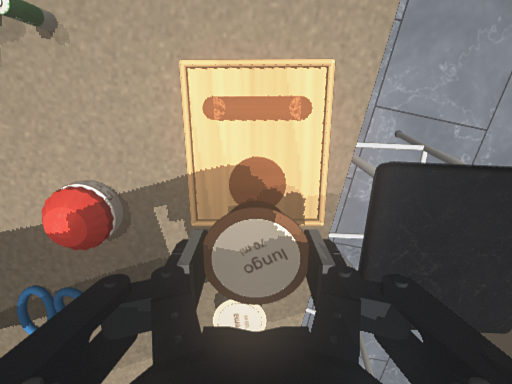

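The spot is at (258,185), the bar at (257,107), and the capsule is held at (256,258). Before lowering, I'll check the capsule's tilt and height from the depth image.

Run:
```python
from h import *
s=ctrl.get_state();c,P=look("wrist","w5.png");q=P[235:285,225:290].reshape(-1,3)
A=np.c_[q[:,:2],np.ones(len(q))];k=np.linalg.lstsq(A,q[:,2],rcond=None)[0]
print(s["eef_pos"],q.mean(0),"slope",k[:2],"res",(q[:,2]-A@k).std())
m=abs(P[...,2]-A.reshape(50,65,3)[0,0,2]*0-q[:,2].mean())<.006
blob(m,P,800); print(rel(.438,.299,.019,11.5))
```

```text
[0.43547632 0.29939886 0.12570271] [0.43668238 0.30057904 0.14559025] slope [-0.07300884  0.34958721] res 0.00607190790322263
[255. 255.] 9162 rect [435. 304.] [58. 58.] mean [436. 303. 145.] dir -168.3
dx -0.07 dy 0.22 dz 10.69 twist -0.1
```

Run:
```python
from h import *
c,P=look("wrist","w6.png")
for r in ((225,270),(230,260),(245,285)):
    q=P[r[0]:r[1],232:280].reshape(-1,3);q=q[abs(q[:,2]-np.median(q[:,2]))<.006]
    A=np.c_[q[:,:2],np.ones(len(q))];k=np.linalg.lstsq(A,q[:,2],rcond=None)[0]
    print(len(q),q[:,2].mean(),"slope",k[:2],(q[:,2]-A@k).std())
print(P[205:300:6,256].round(3))
```

```text
2149 0.14546789638944052 slope [-0.00177778  0.00786574] 0.0005612343905621817
1433 0.1454693104331276 slope [-0.00249553  0.00987279] 0.0005527049799760365
1912 0.14541957637055108 slope [-0.00142381  0.01119242] 0.0005695292597238965
[[0.432 0.321 0.128]
 [0.432 0.325 0.145]
 [0.432 0.322 0.146]
 [0.433 0.319 0.146]
 [0.433 0.316 0.145]
 [0.434 0.313 0.145]
 [0.435 0.31  0.145]
 [0.435 0.307 0.145]
 [0.436 0.304 0.146]
 [0.436 0.301 0.145]
 [0.437 0.297 0.145]
 [0.438 0.294 0.146]
 [0.438 0.291 0.146]
 [0.439 0.288 0.146]
 [0.44  0.284 0.145]
 [0.441 0.28  0.145]]
```

```bash
python3 -m pendant '[{"dx":0,"dy":0.2,"dz":5,"twist":0},{"dx":0,"dy":0.2,"dz":9,"twist":0},{"dx":0,"dy":0.2,"dz":10.6,"twist":0},{"dx":0,"dy":0.2,"dz":10.6,"twist":0},{"dx":0,"dy":0.2,"dz":10.6,"twist":0}]' && python3 -m pendant '[{"dx":0,"dy":0,"dz":0,"twist":0},{"dx":0,"dy":0,"dz":0,"twist":0},{"dx":0,"dy":0,"dz":0,"twist":0},{"dx":0,"dy":0,"dz":0,"twist":0}]' 95 && python3 -m pendant '[{"dx":0,"dy":0,"dz":-3,"twist":0},{"dx":0,"dy":0,"dz":-8,"twist":0},{"dx":0,"dy":0,"dz":-14,"twist":0},{"dx":0,"dy":0,"dz":-14,"twist":0}]'
python3 - <<'E'
from h import *
c,P=look("wrist","w7.png");segs(c["img"],P,200)
c,P=look("top","t1.png");segs(c["img"],P)
print(rel(.456,-.080,.16,0))
E
```

```text
time: 6.4
eef_pos: [0.439, 0.3011, 0.0216]
tcp_rot: [0.633, 0.774, 0.001, 0.001]
contact_force: [-0.0, -0.1, -0.5]
opening: 0.592
finger_force: 26.5
time: 6.9
eef_pos: [0.4377, 0.3009, 0.0204]
tcp_rot: [0.633, 0.775, 0.0, 0.0]
contact_force: [0.4, -0.4, -0.8]
opening: 0.949
finger_force: 0.0
time: 7.4
eef_pos: [0.4413, 0.3025, 0.1668]
tcp_rot: [0.632, 0.775, 0.006, 0.003]
contact_force: [0.9, -0.0, 0.1]
opening: 0.952
finger_force: 0.0
blue
red
dark
[209. 183.] 1675 rect [402. 319.] [ 64. 137.] mean [396. 282.   6.] dir 104.5
grey
tall
[252. 179.] 2255 rect [440. 303.] [53. 53.] mean [440. 304.  38.] dir 149.5
[234. 295.] 1527 rect [447. 166.] [52. 54.] mean [447. 167.  33.] dir 106.8
blue
[264. 165.] 128 rect [464.  -0.] [13. 75.] mean [465.  -1.  10.] dir 176.0
red
[234. 170.] 120 rect [450.  80.] [16. 74.] mean [452.  79.   9.] dir 163.6
dark
[156. 158.] 33 rect [484. 286.] [20. 33.] mean [482. 287.   6.] dir 174.9
[159. 188.] 341 rect [406. 279.] [65. 52.] mean [402. 278.   7.] dir -140.2
grey
[374. 176.] 161 rect [ 440. -286.] [74. 18.] mean [ 438. -288.    6.] dir -170.8
[401. 174.] 290 rect [ 442. -358.] [48. 48.] mean [ 443. -358.    6.] dir 134.5
tall
[295. 168.] 334 rect [456. -80.] [50. 52.] mean [456. -81.  34.] dir 97.5
[200. 170.] 328 rect [447. 164.] [50. 51.] mean [447. 164.  34.] dir 88.8
[147. 173.] 322 rect [441. 302.] [52. 50.] mean [441. 302.  39.] dir -163.4
dx -37.69 dy -5.84 dz 0.08 twist 11.5
```

Brown is placed about 3 mm off the spot's centre, within tolerance. Green is next.

```bash
python3 -m pendant '[{"dx":-37.7,"dy":-5.8,"dz":0,"twist":11.5},{"dx":-37.7,"dy":-5.8,"dz":0,"twist":11.5},{"dx":-37.7,"dy":-5.8,"dz":0,"twist":11.5},{"dx":-37.7,"dy":-5.8,"dz":0,"twist":11.5},{"dx":-37.7,"dy":-5.8,"dz":0,"twist":11.5},{"dx":-37.7,"dy":-5.8,"dz":0,"twist":11.5},{"dx":-37.7,"dy":-5.8,"dz":0,"twist":11.5},{"dx":-37.7,"dy":-5.8,"dz":0,"twist":11.5},{"dx":-37.7,"dy":-5.8,"dz":0,"twist":11.5},{"dx":-37.7,"dy":-5.8,"dz":0,"twist":11.5}]' 100
python3 - <<'E'
from h import *
c,P=look("wrist","w8.png");segs(c["img"],P,200);print(rel(.456,-.080,.011,0))
E
```

```text
time: 8.75
eef_pos: [0.456, -0.0786, 0.1599]
tcp_rot: [0.706, 0.708, -0.0, -0.0]
contact_force: [0.2, 0.3, 0.3]
opening: 0.999
finger_force: 0.0
blue
[265.  98.] 1055 rect [464.  -0.] [16. 78.] mean [466.  -1.  10.] dir 176.3
red
[262.  10.] 917 rect [464.  54.] [66. 98.] mean [462.  74.   9.] dir 168.3
dark
grey
[231. 310.] 299 rect [ 426. -251.] [126.   3.] mean [ 427. -250.    5.] dir -171.8
tall
[254. 182.] 2268 rect [455. -80.] [53. 53.] mean [456. -79.  33.] dir 108.8
dx -0.12 dy -0.01 dz 14.92 twist 0.2
```

```bash
python3 -m pendant '[{"dx":-0.1,"dy":0,"dz":6,"twist":0},{"dx":-0.1,"dy":0,"dz":11,"twist":0},{"dx":-0.1,"dy":0,"dz":14.8,"twist":0},{"dx":-0.1,"dy":0,"dz":14.8,"twist":0},{"dx":-0.1,"dy":0,"dz":14.8,"twist":0}]' 100 25 && python3 -m pendant '[{"dx":0,"dy":0,"dz":0,"twist":0},{"dx":0,"dy":0,"dz":0,"twist":0},{"dx":0,"dy":0,"dz":0,"twist":0},{"dx":0,"dy":0,"dz":0,"twist":0},{"dx":0,"dy":0,"dz":0,"twist":0},{"dx":0,"dy":0,"dz":0,"twist":0}]' 40 25 && python3 -m pendant '[{"dx":0,"dy":0,"dz":-4,"twist":0},{"dx":0,"dy":0,"dz":-9,"twist":0},{"dx":0,"dy":0,"dz":-12,"twist":0},{"dx":0,"dy":0,"dz":-12,"twist":0}]'
python3 - <<'E'
from h import *
print(rel(.443,-.358,.132,8.6))
E
```

```text
time: 9.43
eef_pos: [0.4574, -0.0811, 0.0138]
tcp_rot: [0.707, 0.708, 0.0, 0.001]
contact_force: [-0.1, -1.2, -0.3]
opening: 0.998
finger_force: 0.0
time: 10.18
eef_pos: [0.4575, -0.0816, 0.0143]
tcp_rot: [0.707, 0.707, 0.001, 0.001]
contact_force: [-0.5, -0.1, 7.0]
opening: 0.587
finger_force: 25.0
time: 10.68
eef_pos: [0.4584, -0.082, 0.1359]
tcp_rot: [0.707, 0.707, 0.002, 0.004]
contact_force: [0.0, -0.0, -0.1]
opening: 0.587
finger_force: 26.1
dx -27.60 dy -1.55 dz 0.47 twist -8.6
```

```bash
python3 -m pendant '[{"dx":-27.6,"dy":-1.5,"dz":0.5,"twist":-8.6},{"dx":-27.6,"dy":-1.5,"dz":0.5,"twist":-8.6},{"dx":-27.6,"dy":-1.5,"dz":0.5,"twist":-8.6},{"dx":-27.6,"dy":-1.5,"dz":0.5,"twist":-8.6},{"dx":-27.6,"dy":-1.5,"dz":0.5,"twist":-8.6},{"dx":-27.6,"dy":-1.5,"dz":0.5,"twist":-8.6},{"dx":-27.6,"dy":-1.5,"dz":0.5,"twist":-8.6},{"dx":-27.6,"dy":-1.5,"dz":0.5,"twist":-8.6}]'
python3 - <<'E'
from h import *
c,P=look("wrist","w9.png");segs(c["img"],P,200)
q=P[230:275,232:280].reshape(-1,3);print(q[:,2].std(),q[:,2].mean()-ctrl.get_state()["eef_pos"][2]);print(rel(.442,-.358,.020,8))
E
```

```text
time: 11.68
eef_pos: [0.4414, -0.3553, 0.1269]
tcp_rot: [0.651, 0.759, 0.0, -0.001]
contact_force: [-0.1, -0.3, -0.7]
opening: 0.589
finger_force: 26.1
blue
red
dark
grey
[264.  69.] 273 rect [ 438. -255.] [98.  7.] mean [ 434. -255.    8.] dir -172.6
[238. 151.] 7017 rect [ 439. -336.] [118. 117.] mean [ 422. -329.    5.] dir 85.8
[190. 172.] 639 rect [ 379. -352.] [ 23. 116.] mean [ 381. -354.   11.] dir 101.8
tall
0.007047044130805389 0.01942612405659455
dx -0.26 dy 0.00 dz 10.72 twist 0.7
```

View pics/w9.png

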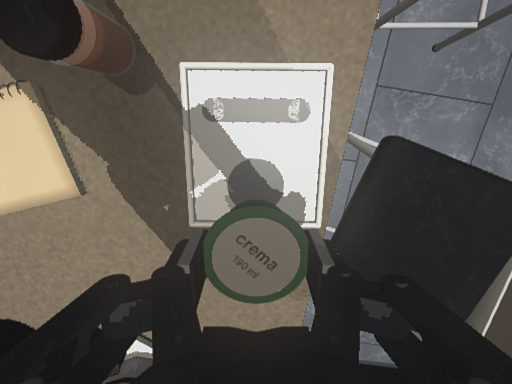

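The view shows the green capsule at (256,253), the spot at (256,185) and the bar at (256,109), all in line. The jar at (80,35) is clear of the gripper. I'll lower it now.

```bash
python3 -m pendant '[{"dx":-0.2,"dy":0,"dz":5,"twist":0},{"dx":-0.3,"dy":0,"dz":9,"twist":0},{"dx":-0.3,"dy":0,"dz":10.7,"twist":0},{"dx":-0.3,"dy":0,"dz":10.7,"twist":0},{"dx":-0.3,"dy":0,"dz":10.7,"twist":0}]' && python3 -m pendant '[{"dx":0,"dy":0,"dz":0,"twist":0},{"dx":0,"dy":0,"dz":0,"twist":0},{"dx":0,"dy":0,"dz":0,"twist":0},{"dx":0,"dy":0,"dz":0,"twist":0}]' 95 && python3 -m pendant '[{"dx":0,"dy":0,"dz":-3,"twist":0},{"dx":0,"dy":0,"dz":-8,"twist":0},{"dx":0,"dy":0,"dz":-14,"twist":0},{"dx":0,"dy":0,"dz":-14,"twist":0}]'
python3 - <<'E'
from h import *
c,P=look("wrist","w10.png");segs(c["img"],P,200)
c,P=look("top","t2.png");segs(c["img"],P)
print(rel(.451,.079,.16,73.5),"|",rel(.465,-.001,.16,86))
E
```

```text
time: 12.35
eef_pos: [0.4426, -0.3606, 0.0216]
tcp_rot: [0.652, 0.758, -0.0, 0.001]
contact_force: [-1.1, -0.3, -1.4]
opening: 0.591
finger_force: 26.9
time: 12.85
eef_pos: [0.4417, -0.3601, 0.0204]
tcp_rot: [0.652, 0.758, -0.0, 0.0]
contact_force: [0.0, -0.2, 0.8]
opening: 0.954
finger_force: 0.0
time: 13.35
eef_pos: [0.4444, -0.3631, 0.1672]
tcp_rot: [0.652, 0.758, -0.001, 0.006]
contact_force: [-0.4, -1.5, -0.3]
opening: 0.95
finger_force: 0.0
blue
red
dark
grey
[229. 129.] 4665 rect [ 431. -337.] [112. 116.] mean [ 412. -324.    6.] dir 59.9
[263. 195.] 808 rect [ 443. -386.] [122.  24.] mean [ 459. -388.    8.] dir -169.1
tall
[252. 173.] 2285 rect [ 443. -359.] [53. 53.] mean [ 442. -358.   38.] dir 98.3
blue
[264. 165.] 128 rect [464.  -0.] [13. 75.] mean [465.  -1.   9.] dir 176.0
red
[234. 170.] 120 rect [450.  81.] [16. 73.] mean [452.  78.   9.] dir 163.6
dark
[125. 180.] 205 rect [423. 367.] [90. 21.] mean [424. 368.   6.] dir -168.3
[154. 182.] 44 rect [419. 291.] [12. 41.] mean [420. 290.   7.] dir 113.9
grey
[409. 154.] 39 rect [ 496. -378.] [13. 41.] mean [ 494. -378.    6.] dir 134.5
[374. 178.] 228 rect [ 430. -290.] [95. 21.] mean [ 433. -288.    6.] dir -171.8
[393. 173.] 28 rect [ 445. -338.] [11. 45.] mean [ 446. -338.    6.] dir 171.4
tall
[200. 170.] 330 rect [447. 164.] [50. 50.] mean [447. 164.  34.] dir -152.2
[147. 173.] 327 rect [441. 302.] [50. 52.] mean [441. 302.  39.] dir 112.7
[399. 172.] 85 rect [ 448. -344.] [35. 24.] mean [ 445. -343.   38.] dir 173.4
dx 43.30 dy 7.48 dz 0.06 twist -64.9 | dx 35.18 dy 7.66 dz 0.07 twist -77.4
```

Green is placed. Now the red stick.

```bash
python3 -m pendant '[{"dx":43.3,"dy":7.5,"dz":0,"twist":-65},{"dx":43.3,"dy":7.5,"dz":0,"twist":-65},{"dx":43.3,"dy":7.5,"dz":0,"twist":-65},{"dx":43.3,"dy":7.5,"dz":0,"twist":-65},{"dx":43.3,"dy":7.5,"dz":0,"twist":-65},{"dx":43.3,"dy":7.5,"dz":0,"twist":-65},{"dx":43.3,"dy":7.5,"dz":0,"twist":-65},{"dx":43.3,"dy":7.5,"dz":0,"twist":-65},{"dx":43.3,"dy":7.5,"dz":0,"twist":-65},{"dx":43.3,"dy":7.5,"dz":0,"twist":-65}]' 50
python3 - <<'E'
from h import *
c,P=look("wrist","w11.png");segs(c["img"],P,200);print(rel(.451,.080,.003,73.5))
E
```

```text
time: 14.7
eef_pos: [0.4507, 0.0781, 0.1595]
tcp_rot: [0.143, 0.99, -0.0, -0.001]
contact_force: [-0.5, -0.2, -0.2]
opening: 0.5
finger_force: 0.0
blue
[189. 205.] 663 rect [427.  28.] [ 50. 163.] mean [462.   1.  11.] dir 167.9
red
[257. 172.] 736 rect [434.  85.] [ 16. 111.] mean [449.  80.  10.] dir 163.5
dark
[455.  98.] 1050 rect [436. 291.] [40. 54.] mean [433. 288.   6.] dir 159.2
[254. 171.] 388 rect [447.  80.] [14. 71.] mean [447.  78.   9.] dir 164.7
grey
tall
[490. 101.] 2536 rect [440. 295.] [40. 53.] mean [439. 296.  38.] dir 178.5
[342. 151.] 2501 rect [447. 165.] [53. 53.] mean [446. 165.  33.] dir -143.5
dx 0.03 dy 0.21 dz 15.67 twist -0.0
```

View pics/w11.png

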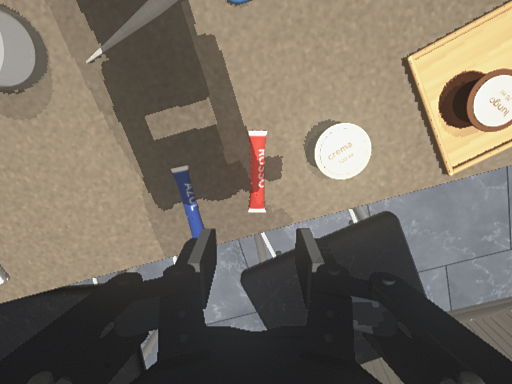

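The red stick is at (258,172), aligned with the closing axis, and the beige capsule at (343,151) is clear. I'll descend and grasp.

```bash
python3 -m pendant '[{"dx":0,"dy":0.15,"dz":5,"twist":0},{"dx":0,"dy":0.15,"dz":10,"twist":0},{"dx":0,"dy":0.15,"dz":13.5,"twist":0},{"dx":0,"dy":0.15,"dz":15,"twist":0},{"dx":0,"dy":0.15,"dz":15.6,"twist":0},{"dx":0,"dy":0.15,"dz":15.6,"twist":0}]' 50 25 && python3 -m pendant '[{"dx":0,"dy":0,"dz":0,"twist":0},{"dx":0,"dy":0,"dz":0,"twist":0},{"dx":0,"dy":0,"dz":0,"twist":0},{"dx":0,"dy":0,"dz":0,"twist":0},{"dx":0,"dy":0,"dz":0,"twist":0}]' 10 25 && python3 -m pendant '[{"dx":0,"dy":0,"dz":-4,"twist":0},{"dx":0,"dy":0,"dz":-9,"twist":0},{"dx":0,"dy":0,"dz":-12,"twist":0},{"dx":0,"dy":0,"dz":-12,"twist":0}]'
python3 - <<'E'
from h import *
print(rel(.433,-.2885,.13,98))
E
```

```text
time: 15.5
eef_pos: [0.4524, 0.0803, 0.0052]
tcp_rot: [0.143, 0.99, 0.0, 0.001]
contact_force: [-0.0, 0.1, -1.0]
opening: 0.499
finger_force: 0.0
time: 16.12
eef_pos: [0.4528, 0.0807, 0.0058]
tcp_rot: [0.142, 0.99, 0.0, 0.001]
contact_force: [-0.7, -1.4, 7.0]
opening: 0.215
finger_force: 26.0
time: 16.62
eef_pos: [0.4534, 0.0808, 0.1272]
tcp_rot: [0.142, 0.99, 0.0, 0.003]
contact_force: [-0.2, -0.1, -0.3]
opening: 0.216
finger_force: 25.3
dx -8.45 dy -36.00 dz -0.29 twist -24.4
```

```bash
python3 -m pendant '[{"dx":-8.5,"dy":-36,"dz":0,"twist":-24.4},{"dx":-8.5,"dy":-36,"dz":0,"twist":-24.4},{"dx":-8.5,"dy":-36,"dz":0,"twist":-24.4},{"dx":-8.5,"dy":-36,"dz":0,"twist":-24.4},{"dx":-8.5,"dy":-36,"dz":0,"twist":-24.4},{"dx":-8.5,"dy":-36,"dz":0,"twist":-24.4},{"dx":-8.5,"dy":-36,"dz":0,"twist":-24.4},{"dx":-8.5,"dy":-36,"dz":0,"twist":-24.4},{"dx":-8.5,"dy":-36,"dz":0,"twist":-24.4}]'
python3 - <<'E'
from h import *
c,P=look("wrist","w12.png");print(ctrl.get_state()["eef_pos"]);segs(c["img"],P,200);print(rel(.433,-.2885,.012,98))
E
```

```text
time: 17.75
eef_pos: [0.4311, -0.2867, 0.1232]
tcp_rot: [-0.071, 0.998, 0.001, -0.001]
contact_force: [0.5, 1.1, -0.0]
opening: 0.22
finger_force: 25.3
[ 0.43129867 -0.2866382   0.123478  ]
blue
red
dark
grey
[277. 147.] 1929 rect [ 398. -281.] [63. 51.] mean [ 395. -272.    7.] dir -168.8
[215. 184.] 2525 rect [ 442. -336.] [66. 73.] mean [ 437. -324.    5.] dir 45.1
tall
[167. 193.] 3077 rect [ 442. -359.] [53. 53.] mean [ 441. -359.   39.] dir 137.1
dx -0.15 dy -0.23 dz 11.15 twist 0.1
```

View pics/w12.png

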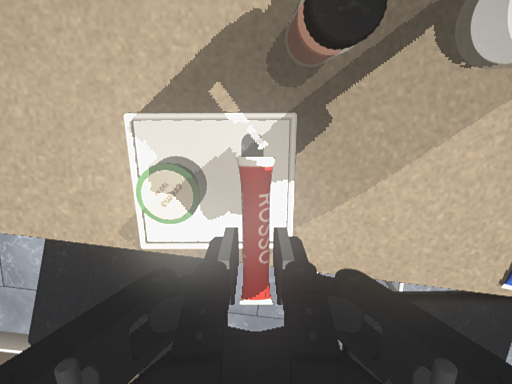

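The stick is held at (256,160)–(256,303), over the bar, and green sits at (168,193). I'll check where the stick's centre is relative to the TCP.

Run:
```python
from h import *
c,P=look("wrist","w13.png");s=ctrl.get_state()
for r in range(154,314,6):print(r,P[r,257].round(3),end=" ")
print(s["eef_pos"])
```

```text
154 [ 0.404 -0.289  0.007] 160 [ 0.386 -0.292  0.125] 166 [ 0.389 -0.292  0.125] 172 [ 0.392 -0.291  0.127] 178 [ 0.395 -0.291  0.126] 184 [ 0.398 -0.29   0.127] 190 [ 0.401 -0.29   0.127] 196 [ 0.404 -0.29   0.128] 202 [ 0.407 -0.289  0.128] 208 [ 0.411 -0.289  0.127] 214 [ 0.414 -0.288  0.128] 220 [ 0.417 -0.288  0.128] 226 [ 0.421 -0.287  0.127] 232 [ 0.424 -0.287  0.127] 238 [ 0.428 -0.286  0.127] 244 [ 0.431 -0.286  0.127] 250 [ 0.434 -0.285  0.128] 256 [ 0.438 -0.285  0.128] 262 [ 0.442 -0.284  0.127] 268 [ 0.446 -0.284  0.127] 274 [ 0.45  -0.283  0.127] 280 [ 0.453 -0.283  0.127] 286 [ 0.457 -0.282  0.128] 292 [ 0.462 -0.281  0.126] 298 [ 0.467 -0.281  0.125] 304 [ 1.28  -0.157 -0.9  ] 310 [ 1.317 -0.152 -0.903] [ 0.43147833 -0.28680123  0.12379723]
```

```bash
python3 -m pendant '[{"dx":-0.5,"dy":-0.2,"dz":5,"twist":0},{"dx":-0.5,"dy":-0.2,"dz":9,"twist":0},{"dx":-0.5,"dy":-0.2,"dz":10.8,"twist":0},{"dx":-0.5,"dy":-0.2,"dz":11.1,"twist":0},{"dx":-0.5,"dy":-0.2,"dz":11.1,"twist":0}]' && python3 -m pendant '[{"dx":0,"dy":0,"dz":0,"twist":0},{"dx":0,"dy":0,"dz":0,"twist":0},{"dx":0,"dy":0,"dz":0,"twist":0}]' 45 && python3 -m pendant '[{"dx":0,"dy":0,"dz":-3,"twist":0},{"dx":0,"dy":0,"dz":-8,"twist":0},{"dx":0,"dy":0,"dz":-14,"twist":0},{"dx":0,"dy":0,"dz":-14,"twist":0}]'
python3 - <<'E'
from h import *
c,P=look("wrist","w14.png");H=cv2.cvtColor(c["img"],cv2.COLOR_RGB2HSV);blob(((H[...,0]<7)|(H[...,0]>172))&(H[...,1]>110)&(P[...,0]>.36)&(P[...,0]<.5),P,200)
segs(c["img"],P,200)
print(rel(.464,0,.16,86))
E
```

```text
time: 18.48
eef_pos: [0.4376, -0.2905, 0.0146]
tcp_rot: [-0.07, 0.998, -0.001, 0.001]
contact_force: [0.6, -0.2, 0.6]
opening: 0.222
finger_force: 25.3
time: 18.85
eef_pos: [0.437, -0.2903, 0.014]
tcp_rot: [-0.07, 0.998, -0.0, 0.0]
contact_force: [0.8, -0.7, -0.2]
opening: 0.45
finger_force: 0.0
time: 19.35
eef_pos: [0.4396, -0.2928, 0.16]
tcp_rot: [-0.07, 0.998, -0.005, 0.004]
contact_force: [0.0, -0.6, 0.7]
opening: 0.451
finger_force: 0.0
blue
[503. 247.] 372 rect [ 418. -142.] [333.  43.] mean [485.  -7.   9.] dir 57.3
red
dark
grey
[283. 135.] 1423 rect [ 399. -273.] [66. 37.] mean [ 397. -272.    6.] dir 170.5
[226. 161.] 1369 rect [ 427. -332.] [61. 67.] mean [ 432. -326.    5.] dir 79.9
tall
[187. 173.] 2399 rect [ 442. -359.] [53. 52.] mean [ 441. -359.   39.] dir 127.8
dx -6.63 dy 28.48 dz -0.46 twist 12.0
```

```bash
python3 -m pendant '[{"dx":-6.6,"dy":28.5,"dz":-0.3,"twist":12},{"dx":-6.6,"dy":28.5,"dz":-0.3,"twist":12},{"dx":-6.6,"dy":28.5,"dz":-0.3,"twist":12},{"dx":-6.6,"dy":28.5,"dz":-0.3,"twist":12},{"dx":-6.6,"dy":28.5,"dz":-0.3,"twist":12},{"dx":-6.6,"dy":28.5,"dz":-0.3,"twist":12},{"dx":-6.6,"dy":28.5,"dz":-0.3,"twist":12},{"dx":-6.6,"dy":28.5,"dz":-0.3,"twist":12}]' 50
python3 - <<'E'
from h import *
c,P=look("wrist","w15.png");segs(c["img"],P,200)
c,P=look("top","t3.png");segs(c["img"],P);print(rel(.464,0,.003,86))
a=cv2.resize(c["img"][135:255,95:435],None,fx=2.35,fy=2.35,interpolation=cv2.INTER_CUBIC);cv2.imwrite("pics/topz3.png",a[...,::-1])
E
```

```text
time: 20.4
eef_pos: [0.462, 0.0005, 0.1557]
tcp_rot: [0.036, 0.999, -0.0, -0.001]
contact_force: [0.1, -0.4, -0.1]
opening: 0.498
finger_force: 0.0
blue
[254. 178.] 752 rect [446.   1.] [ 15. 113.] mean [465.  -1.   9.] dir 175.5
red
dark
grey
[ 17. 174.] 446 rect [ 445. -248.] [90.  4.] mean [ 444. -248.    5.] dir -171.9
tall
[430. 153.] 2578 rect [447. 165.] [53. 54.] mean [446. 164.  33.] dir 75.1
blue
red
[376. 175.] 67 rect [ 435. -290.] [72. 10.] mean [ 438. -290.   15.] dir -170.9
dark
[125. 180.] 217 rect [424. 368.] [93. 18.] mean [425. 368.   7.] dir -167.8
[154. 182.] 43 rect [419. 291.] [11. 39.] mean [420. 290.   7.] dir 113.6
grey
[371. 177.] 37 rect [ 436. -280.] [72.  5.] mean [ 435. -281.    7.] dir -171.7
[396. 176.] 46 rect [ 438. -346.] [55. 25.] mean [ 436. -343.    6.] dir -158.5
tall
[200. 170.] 328 rect [447. 164.] [50. 50.] mean [447. 164.  34.] dir 59.8
[147. 173.] 330 rect [441. 302.] [52. 50.] mean [440. 302.  39.] dir 105.7
[405. 173.] 349 rect [ 442. -359.] [51. 53.] mean [ 442. -359.   39.] dir 142.3
dx -0.19 dy -0.02 dz 15.31 twist -0.1
```

View pics/topz3.png

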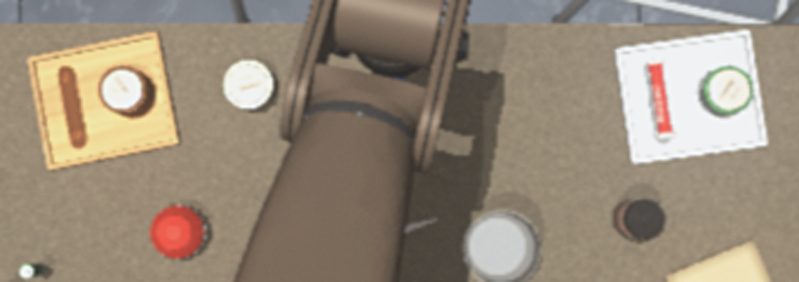

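Red is on the white tray's bar (659,100) and green on its spot (727,90). Brown is on the wood tray (125,90). Now the blue stick.

```bash
python3 -m pendant '[{"dx":-0.2,"dy":-0.1,"dz":5,"twist":0},{"dx":-0.2,"dy":-0.1,"dz":10,"twist":0},{"dx":-0.2,"dy":-0.1,"dz":13.5,"twist":0},{"dx":-0.2,"dy":-0.1,"dz":15,"twist":0},{"dx":-0.2,"dy":-0.1,"dz":15.2,"twist":0},{"dx":-0.2,"dy":-0.1,"dz":15.2,"twist":0}]' 50 25 && python3 -m pendant '[{"dx":0,"dy":0,"dz":0,"twist":0},{"dx":0,"dy":0,"dz":0,"twist":0},{"dx":0,"dy":0,"dz":0,"twist":0},{"dx":0,"dy":0,"dz":0,"twist":0},{"dx":0,"dy":0,"dz":0,"twist":0}]' 10 25 && python3 -m pendant '[{"dx":0,"dy":0,"dz":-4,"twist":0},{"dx":0,"dy":0,"dz":-9,"twist":0},{"dx":0,"dy":0,"dz":-12,"twist":0},{"dx":0,"dy":0,"dz":-12,"twist":0}]'
python3 - <<'E'
from h import *
print(rel(.429,.368,.13,101.5))
E
```

```text
time: 21.25
eef_pos: [0.4655, -0.0001, 0.0056]
tcp_rot: [0.035, 0.999, -0.0, 0.001]
contact_force: [-0.2, 0.4, 0.1]
opening: 0.5
finger_force: 0.0
time: 21.88
eef_pos: [0.4655, 0.0001, 0.0058]
tcp_rot: [0.035, 0.999, -0.0, 0.001]
contact_force: [-1.6, 0.0, 6.4]
opening: 0.221
finger_force: 25.8
time: 22.38
eef_pos: [0.4662, -0.0, 0.1273]
tcp_rot: [0.035, 0.999, -0.001, 0.003]
contact_force: [0.9, -0.2, -0.3]
opening: 0.224
finger_force: 25.1
dx 6.26 dy 36.45 dz -0.35 twist -15.5
```

```bash
python3 -m pendant '[{"dx":6.2,"dy":36.5,"dz":0,"twist":-15.5},{"dx":6.2,"dy":36.5,"dz":0,"twist":-15.5},{"dx":6.2,"dy":36.5,"dz":0,"twist":-15.5},{"dx":6.2,"dy":36.5,"dz":0,"twist":-15.5},{"dx":6.2,"dy":36.5,"dz":0,"twist":-15.5},{"dx":6.2,"dy":36.5,"dz":0,"twist":-15.5},{"dx":6.2,"dy":36.5,"dz":0,"twist":-15.5},{"dx":6.2,"dy":36.5,"dz":0,"twist":-15.5},{"dx":6.2,"dy":36.5,"dz":0,"twist":-15.5}]'
python3 - <<'E'
from h import *
c,P=look("wrist","w16.png");s=ctrl.get_state()
q=P[:,257];q=q[(abs(q[:,2]-s["eef_pos"][2])<.02)&(q[:,0]<.6)];print(s["eef_pos"],q[0],q[-1],q[:,2].mean());print(rel(.425,.3675,.013,101.5))
E
```

```text
time: 23.5
eef_pos: [0.4275, 0.3673, 0.1233]
tcp_rot: [-0.1, 0.995, -0.0, -0.001]
contact_force: [0.4, -0.1, 0.3]
opening: 0.218
finger_force: 25.1
[0.42776351 0.36731329 0.123738  ] [0.38290675 0.35917307 0.12313055] [0.46817914 0.3764785  0.1235058 ] 0.12675295764717562
dx 0.26 dy 0.08 dz 11.07 twist -0.1
```

View pics/w16.png

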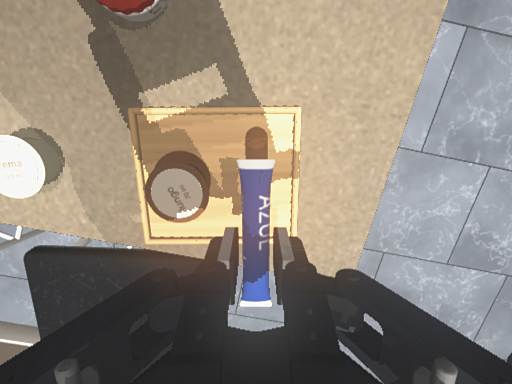

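The blue stick, at (257,160)–(257,303), is over the bar and aligned, with brown at (178,190). I'll lower it.

```bash
python3 -m pendant '[{"dx":0.1,"dy":0,"dz":5,"twist":0},{"dx":0.1,"dy":0,"dz":9,"twist":0},{"dx":0.1,"dy":0,"dz":10.8,"twist":0},{"dx":0.1,"dy":0,"dz":11.1,"twist":0},{"dx":0.1,"dy":0,"dz":11.1,"twist":0}]' && python3 -m pendant '[{"dx":0,"dy":0,"dz":0,"twist":0},{"dx":0,"dy":0,"dz":0,"twist":0},{"dx":0,"dy":0,"dz":0,"twist":0}]' 45 && python3 -m pendant '[{"dx":0,"dy":0,"dz":-3,"twist":0},{"dx":0,"dy":0,"dz":-8,"twist":0},{"dx":0,"dy":0,"dz":-14,"twist":0},{"dx":0,"dy":0,"dz":-14,"twist":0}]' && python3 -m pendant '[{"dx":0,"dy":20,"dz":-6,"twist":0},{"dx":0,"dy":20,"dz":-6,"twist":0},{"dx":0,"dy":20,"dz":-6,"twist":0},{"dx":0,"dy":20,"dz":-6,"twist":0},{"dx":0,"dy":20,"dz":-6,"twist":0},{"dx":0,"dy":20,"dz":-6,"twist":0}]'
python3 - <<'E'
from h import *
c,P=look("top","t4.png");segs(c["img"],P)
a=cv2.resize(c["img"][135:255,95:435],None,fx=2.35,fy=2.35,interpolation=cv2.INTER_CUBIC);cv2.imwrite("pics/topz4.png",a[...,::-1])
E
```

```text
time: 24.18
eef_pos: [0.4279, 0.369, 0.0147]
tcp_rot: [-0.1, 0.995, 0.001, 0.001]
contact_force: [-0.2, 0.1, 0.6]
opening: 0.223
finger_force: 25.1
time: 24.55
eef_pos: [0.427, 0.3688, 0.014]
tcp_rot: [-0.1, 0.995, 0.0, 0.001]
contact_force: [-0.2, 0.2, 0.2]
opening: 0.451
finger_force: 0.0
time: 25.05
eef_pos: [0.4302, 0.3708, 0.1604]
tcp_rot: [-0.101, 0.995, 0.003, 0.006]
contact_force: [0.9, 0.2, 0.2]
opening: 0.454
finger_force: 0.0
time: 25.8
eef_pos: [0.3865, 0.5633, 0.2117]
tcp_rot: [-0.1, 0.995, -0.001, -0.001]
contact_force: [-0.0, -0.6, -0.7]
opening: 0.45
finger_force: 0.0
blue
[124. 178.] 117 rect [428. 367.] [75. 12.] mean [429. 368.  15.] dir -168.0
red
[376. 175.] 72 rect [ 435. -290.] [72. 10.] mean [ 438. -290.   15.] dir -170.9
dark
[113. 179.] 88 rect [421. 399.] [ 27. 122.] mean [426. 399.  10.] dir -173.2
[129. 179.] 39 rect [428. 359.] [74.  4.] mean [427. 358.   7.] dir -167.7
[154. 182.] 47 rect [419. 293.] [13. 43.] mean [419. 292.   7.] dir 111.9
grey
[371. 177.] 42 rect [ 436. -281.] [72.  5.] mean [ 435. -281.    6.] dir -172.2
[395. 176.] 45 rect [ 436. -347.] [56. 27.] mean [ 438. -343.    6.] dir -157.9
tall
[200. 170.] 331 rect [447. 164.] [50. 50.] mean [447. 164.  34.] dir -159.0
[147. 173.] 327 rect [440. 302.] [51. 52.] mean [440. 302.  39.] dir 101.6
[405. 173.] 347 rect [ 442. -359.] [52. 51.] mean [ 442. -359.   39.] dir 149.3
```

View pics/topz4.png

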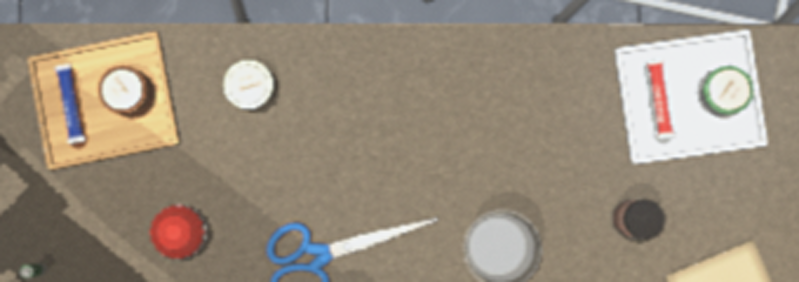

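All four items sit on their marks within about 4 mm, the beige capsule measures where it started, and the timer and jar look undisturbed. I'll hand it in.

```bash
python3 -c "
from plant import ctrl
print(ctrl.sign_off())"
```

```text
the job is handed in; nothing more can be done
None
```

Both trays are made up and the job is handed in at about 26 s: the last overhead picture showed both capsules and both sugar sticks within about 4 mm of their marks, with the beige capsule, egg timer and spice jar left in place; the sign-off did not return a pass or fail.

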